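Tip the piping nozzles out into the pan

ROBOT

A 6-joint arm with a two-finger parallel gripper is mounted at the origin on the work surface. World frame = base frame: x ahead of the robot, y to its left, z up, the work surface at z = 0. Lengths are in m, angles in rad, forces in N, time in s.
With the tool pointing down it reaches from about 0.3 to 0.875 m from the base axis. Payload 6.4 kg.
Tool frame: the origin (TCP) lies at the very end of the fingers, on their centre line; the grasp point (between the pads) lies 19 mm behind it (ctrl.hold_point_z is the distance from the TCP to the grasp point, in m); y points along the fingers, x is the direction in which the jaws open and shut, and the axes are right-handed (so a half turn about y gives the same grasp; the last joint's range is limited). The gripper opens to 85 mm and grips with 20 to 120 N. Pads are 22 mm wide; open, the fingers measure 114 mm over their backs; the gripper's body (76 mm by 85 mm) begins 54 mm behind the grasp point. The pads swing forward as they close: fully open they stand 13 mm farther back than shut.
Start: joints at [1.057, 0.181, 1.607, -0, 1.354, -0.206], TCP at [0.174, 0.548, 0.231] pointing down, gripper open.
Joint ranges: [-2.99, 2.99], [-0.89, 2.07], [0.3, 2.58], [-1.14, 4.28], [0, 2.63], [-3.12, 3.12]. Speed limits (rad/s): [2.57, 2.57, 3.01, 3.14, 3.14, 3.14].

INTERFACE

Orientations are given as a unit quaternion [w, x, y, z].
In Python, from bench import ctrl, imaging gives the robot as it stands.
- The arm moves only by the shell command python3 -m jog 'ROWS'. ROWS is JSON, a list of rows, each a list of 3 entries, a list of its own where there are three numbers: the shift along the tool's x, y, z in cm, then the turn, a rotation vector about the tool's x, y, z in rad, then the finger opening in cm, from 0 to 8.54. A call has 1 to 12 rows; each row shifts and turns the pose as measured when the row begins, along the tool's axes as they then stand; what a row does not reach is not made up. A row lasts 1/12 s, in which the tool goes at most 41.7 mm and 7.16 degrees, less where a joint would pass 70% of its speed; a pose out of reach is approached as far as the arm can. A call is refused whole if a number of a shift passes 4.17 or a number of a turn 0.125, either way. A call with a gripper value outside its range is refused whole. The fingers move at their own pace and stop on an object; the grip force is fixed at half the most. Time passes only in rows, so rows that do not move let the fingers close. It gives the time, the measured TCP pose, the force and the opening at its end, in the units of the state.
- ctrl.get_obs(): the state, without advancing time (a new reading comes with each control period).
- imaging.camera(name): name is "scene" or "top" or "wrist"; returns a dict with "frame" (400x640x3 uint8, red, green, blue), "depth" (400x640 float32, m along the optical axis (not along the pixel's ray), 0 where there is no reading), "K" (3x3 intrinsics, pixels), "R" (3x3) and "t" (3): a world point X has camera coordinates R X + t. Camera axes: x right, y down, z forward; pixel columns grow to the right and rows downward; lengths in m; the calibration is good to about 2 mm. A picture is of the moment at which its call begins.
- ctrl.hand_in(): hands the job in, once; it reports no verdict.
The state is a dict: "time_s": time; "q": joint angles; "dq": joint speeds; "joint_efforts": joint torques, N m; "eef_pos": TCP position; "eef_rot": TCP orientation; "wrist_force": force on the tool from outside, world axes, zero at the start; "torque": the same for the moment, N m; "opening": opening from 0.0 (shut) to 1.0 (fully open).
Only numpy, scipy, OpenCV 4.12 (cv2) and the standard library are available. Lean on these libraries where they do the work, as an engineer would, in place of code of your own. Each camera call takes 0.05 s, during which the arm holds its last target. There are 200 camera calls.

TASK

Turn the green-lidded box on its stand right over by its green crank grip, so that its lid swings open and the two piping nozzles inside spill into the steel pan under it. Leave the box upside down against its stop to drain, with both nozzles lying in that pan, and leave the blue-lidded box upright.

Things in the scene. Friction and masses are not known exactly. Their poses are not given: they have to be found in the camera images.
- green_stand: Fixed stand: base plate, grey post at its -y side, steel pan on the plate (265 mm along x, 162 along y, rim 71 mm above the counter, centred at x = +20 mm, y = 0). Over the pan the post carries a steel box, 110 x 100 x 60 mm, with green lid and bands, on a level axle along y through the box's centre, 190 mm up. Origin: on the counter straight below the box's centre; z up.
- green_grip (a point): Middle of the green crank grip on the box's +y side: round bar, 16 mm thick, parallel to the axle, stand y = 81 to 163 mm (this point: y = 120), 80 mm from the axle. Box upright: 77 mm to -x, 21 mm above the axle; fully over: 77 mm to +x, 21 mm above; between, it arcs over the top. Hold from above, fingers to its -x and +x; it may turn in the grip. The box side is at y = 50 mm.
- green_box (a joint): Turn of the green-lidded box, rad: 0 upright (start), growing as its top goes over to the stand's +x; 2.62 (150 degrees) is the stop. Friction holds it where it is left; about 2 to 5 N at the grip turns it. The lid, hinged on the box's -x top edge, hangs open by its weight past about 1.6 rad, and the nozzles slide out further on.
- nozzle_a: White plastic piping nozzle, a cone 38 mm tall, 28 mm across its base, 8 mm at its tip; origin at the centre of the base, z to the tip. It starts standing inside the closed green-lidded box.
- nozzle_b: The second white nozzle, the same, beside the first in the box.
- blue_box (a joint): Turn of the blue-lidded box, rad, 0 upright. It is on a second stand, just like the first but with a blue lid, bands and grip. A bystander: it is to stay upright.

How it is judged:
At the end, for the whole second after the job is handed in: The green-lidded box is turned over to its stop (past 2.35 rad), both nozzles lie at rest inside the pan of its stand (within the pan's walls, below its rim), and the blue-lidded box is upright (within 0.35 rad) (value of joint green_box above 2.35 rad and x of nozzle_a in the frame of green_stand between -0.113 and 0.153 m and y of nozzle_a in the frame of green_stand between -0.081 and 0.081 m and z of each of nozzle_a, nozzle_b in the frame of green_stand below 0.06 m and linear speed of each of nozzle_a, nozzle_b below 0.05 m/s and x of nozzle_b in the frame of green_stand between -0.113 and 0.153 m and y of nozzle_b in the frame of green_stand between -0.081 and 0.081 m and value of joint blue_box below 0.35 rad); the robot touches nothing.
It fails at once if the blue-lidded box is tipped by more than 0.6 rad (value of joint blue_box above 0.6 rad).
It also fails if it takes over 42 s, if anything falls off the work surface, if the arm or the gripper's body presses on something with over 40 N, if the wrist force passes 120 N, or if a joint passes its speed limit or range.

## Working session

There is one attempt and no reset: what is moved stays moved. The work goes in short steps, Python scripts to look and compute and a shell command to move; the robot and the scene stay as the last step left them, time stands still between calls to the robot, and variables do not carry over. Pictures are saved under pics/ and viewed, about 8 in all and at most 12, crops included, and the job is handed in when it is done.

```bash
ls; mkdir -p pics
cat > h.py <<'E'
import numpy as np, cv2
from bench import ctrl, imaging
def cam(n):
    c=imaging.camera(n); f=c["frame"]; d=c["depth"]
    v,u=np.indices(d.shape); K=c["K"]
    P=np.stack([(u-K[0,2])/K[0,0]*d,(v-K[1,2])/K[1,1]*d,d],-1)
    W=(P-c["t"])@c["R"]; W[d==0]=np.nan
    return c,f,W
def save(f,p): cv2.imwrite("pics/"+p,cv2.cvtColor(f,cv2.COLOR_RGB2BGR))
E
python3 - <<'E'
from h import *
o=ctrl.get_obs(); print(o, ctrl.hold_point_z)
for n in("scene","top"):
    c,f,W=cam(n); save(f,n+"0.png"); np.savez(n+"0.npz",f=f,W=W)
    hsv=cv2.cvtColor(f,cv2.COLOR_RGB2HSV)
    for nm,lo,hi in(("green",40,85),("blue",95,130)):
        m=cv2.inRange(hsv,(lo,90,40),(hi,255,255)); k,l,s,ce=cv2.connectedComponentsWithStats(m)
        for i in range(1,k):
            if s[i,4]>40:
                Q=W[l==i]; print(n,nm,s[i],np.nanmedian(Q,0).round(3),np.nanpercentile(Q,3,0).round(3),np.nanpercentile(Q,97,0).round(3))
E
```

```text
pics
{'time_s': 0.0, 'q': array([ 1.05670950e+00,  1.81531600e-01,  1.60801871e+00,  1.63179510e-05,
        1.35378256e+00, -2.06302934e-01]), 'dq': array([-8.06895479e-04, -1.28584404e-03, -4.48976720e-06,  5.40201866e-04,
       -6.72080198e-04,  3.10660059e-04]), 'joint_efforts': array([ 1.53877652e-03, -4.44872653e+01, -3.51337159e+01, -1.56909882e-04,
        9.09996772e-03,  5.43859485e-06]), 'eef_pos': array([0.17389806, 0.54749561, 0.23038428]), 'eef_rot': array([-0.57048546,  0.5709828 ,  0.41688441, -0.41801001]), 'wrist_force': array([-0.18674214,  0.69549529,  0.09689269]), 'torque': array([0.00287564, 0.05625476, 0.0457171 ]), 'opening': 0.9973138555448653} 0.0187
scene green [ 184  119   76   33 1361] [ 0.528 -0.307  0.224] [ 0.468 -0.359  0.218] [ 0.577 -0.259  0.226]
scene green [276 128  37  14 264] [ 0.436 -0.192  0.215] [ 0.429 -0.233  0.207] [ 0.441 -0.155  0.22 ]
scene green [193 152  29  19 297] [ 0.574 -0.307  0.186] [ 0.57  -0.341  0.174] [ 0.577 -0.275  0.198]
scene blue [488   9  17   7  76] [-0.759 -0.118  0.261] [-0.789 -0.158  0.251] [-0.037  0.047  0.388]
scene blue [ 355  172   95   55 2973] [0.56  0.104 0.225] [0.499 0.052 0.219] [0.608 0.152 0.226]
scene blue [470 192  56  25 558] [0.482 0.228 0.216] [0.475 0.188 0.207] [0.485 0.265 0.22 ]
scene blue [365 220  42  29 591] [0.605 0.101 0.186] [0.603 0.066 0.173] [0.607 0.132 0.198]
top green [ 411  175   60   63 3287] [ 0.518 -0.311  0.225] [ 0.466 -0.36   0.222] [ 0.571 -0.261  0.228]
top green [357 246  43   8 308] [ 0.431 -0.196  0.218] [ 0.424 -0.233  0.214] [ 0.439 -0.158  0.222]
top blue [ 193  152   60   65 3319] [0.55  0.101 0.225] [0.497 0.052 0.222] [0.603 0.152 0.228]
top blue [135 215  44  10 311] [0.477 0.227 0.218] [0.469 0.187 0.213] [0.483 0.264 0.222]
```

View pics/scene0.png

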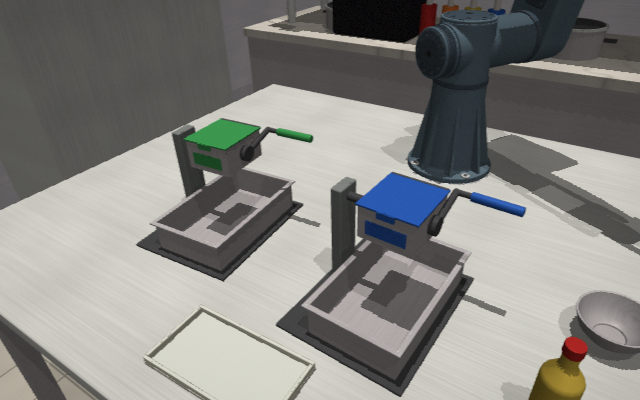

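View pics/top0.png

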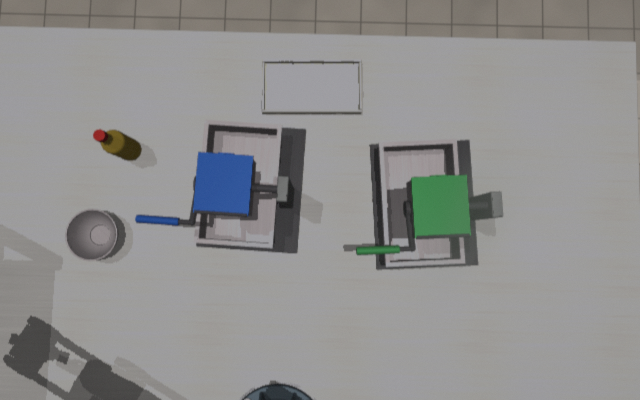

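Run:
```python
from h import *
from scipy.spatial.transform import Rotation as Rt
for n in("scene","top"):
    z=np.load(n+"0.npz"); f=z["f"];W=z["W"]
    hsv=cv2.cvtColor(f,cv2.COLOR_RGB2HSV)
    for nm,lo,hi in(("green",40,85),("blue",95,130)):
        m=(cv2.inRange(hsv,(lo,90,40),(hi,255,255))>0)&(W[...,0]>0.3)
        lid=m&(W[...,2]>.215)&(abs(W[...,1]-(-.31 if nm=="green" else .10))<.07)
        grip=m&(abs(W[...,1]-(-.195 if nm=="green" else .226))<.06)&(W[...,0]<.5)&(W[...,2]>.2)
        r=cv2.minAreaRect(W[lid][:,:2].astype(np.float32)); g=W[grip]
        vx,vy,x0,y0=cv2.fitLine(g[:,:2].astype(np.float32),cv2.DIST_HUBER,0,.001,.001).ravel()
        print(n,nm,"lid",r,"grip dir deg",np.degrees(np.arctan2(vy,vx)),"mid",x0,y0,"zmax",np.percentile(g[:,2],95))
o=ctrl.get_obs(); q=o["eef_rot"]; print(Rt.from_quat(np.roll(q,-1)).as_matrix().round(3))
```

```text
scene green lid ((0.5196917057037354, -0.3102598190307617), (0.11696159094572067, 0.10834530740976334), 4.357917308807373) grip dir deg -85.92878 mid 0.4371692 -0.20410596 zmax 0.21963830472495896
scene blue lid ((0.551673412322998, 0.10183283686637878), (0.10668006539344788, 0.11794282495975494), 87.50139617919922) grip dir deg 87.36289 mid 0.48209637 0.23217884 zmax 0.21968223037291043
top green lid ((0.5180855393409729, -0.3114258646965027), (0.11450091749429703, 0.10696295648813248), 4.649078369140625) grip dir deg -86.44762 mid 0.43128988 -0.19585961 zmax 0.221305419525628
top blue lid ((0.5499472618103027, 0.10197164863348007), (0.10679362714290619, 0.11591949313879013), 87.35490417480469) grip dir deg 87.48398 mid 0.47653443 0.22598916 zmax 0.2215784166986594
[[ 0.303 -0.001 -0.953]
 [ 0.953 -0.001  0.303]
 [-0.002 -1.     0.   ]]
```

The scene picture shows the green box at about (222,133) with its grip at (294,135), and the blue box at (400,197) with its grip at (497,205). The top view shows green at (440,206) and its grip at (378,250), and nothing is blocking either one.

From the lid and grip fits, the green stand is at about (0.518, -0.311) with a yaw of about 4.2°. The grip predicted from that is (0.432, -0.195, 0.211) and the measured one is (0.431, -0.196), with its top at 0.220, so they agree.

The tool's y axis points down. First move: raise the tool and turn it 1.19 rad so that its x axis lies along the stand's x.

```bash
python3 -m jog '[[[0,-1.2,0],[0,0.119,0],8.5],[[0,-1.2,0],[0,0.119,0],8.5],[[0,-1.2,0],[0,0.119,0],8.5],[[0,-1.2,0],[0,0.119,0],8.5],[[0,-1.2,0],[0,0.119,0],8.5],[[0,-1.2,0],[0,0.119,0],8.5],[[0,-1.2,0],[0,0.119,0],8.5],[[0,-1.2,0],[0,0.119,0],8.5],[[0,-1.2,0],[0,0.119,0],8.5],[[0,-1.2,0],[0,0.119,0],8.5],[[0,0,0],[0,0,0],8.5]]'
cat > st.py <<'E'
from h import *
from scipy.spatial.transform import Rotation as Rt
import sys
O=np.array([.518,-.311,0]); a=np.radians(4.2)
o=ctrl.get_obs(); M=Rt.from_quat(np.roll(o["eef_rot"],-1)).as_matrix()
g=o["eef_pos"]-.0187*M[:,1]
S=Rt.from_euler('z',a).as_matrix()
s=S.T@(g-O); v=s-[0,0,.19]
print("t",round(o["time_s"],2),"tcp",o["eef_pos"].round(4),"x_t",M[:,0].round(3),"y_t",M[:,1].round(3),"yaw",np.degrees(np.arctan2(M[1,0],M[0,0])).round(2))
print("stand grasp mm",(s*1000).round(1),"ang",np.degrees(np.arctan2(v[2],v[0])).round(1),"r",(np.hypot(v[0],v[2])*1000).round(1),"F",o["wrist_force"].round(1),"open",o["opening"].round(3))
tg=np.array([-.077,.128,.211])
print("to grasp, tool cm",(M.T@(S@tg+O-g)*100).round(2))
E
python3 st.py
```

```text
time_s: 1.02
eef_pos: [0.1723, 0.5446, 0.3479]
eef_rot: [-0.702, 0.712, 0.002, -0.009]
wrist_force: [0.5, -0.1, 0.8]
opening: 0.997
t 1.02 tcp [0.1723 0.5446 0.3479] x_t [ 1.     0.016 -0.009] y_t [-0.009 -0.015 -1.   ] yaw 0.9Traceback (most recent call last):
  File "st.py", line 10, in <module>
    print("stand grasp mm",(s*1000).round(1),"ang",np.degrees(np.arctan2(v[2],v[0])).round(1),"r",(np.hypot(v[0],v[2])*1000).round(1),"F",o["wrist_force"].round(1),"open",o["opening"].round(3))
                                                                                                                                                                           ^^^^^^^^^^^^^^^^^^
AttributeError: 'float' object has no attribute 'round'
```

```bash
sed -i 's/o\["opening"\].round(3)/round(o["opening"],3)/' st.py
cat >> st.py <<'E'
D=np.column_stack([S[:,0],[0,0,-1],S[:,1]])
print("turn needed, tool",Rt.from_matrix(M.T@D).as_rotvec().round(3))
E
python3 -m jog '[[[3,0,-2.7],[0,-0.01,0],8.5],[[3,0,-2.7],[0,-0.01,0],8.5],[[3,0,-2.7],[0,-0.01,0],8.5],[[3,0,-2.7],[0,-0.01,0],8.5],[[3,0,-2.7],[0,-0.01,0],8.5],[[3,0,-2.7],[0,-0.01,0],8.5],[[3,0,-2.7],[0,0,0],8.5],[[3,0,-2.7],[0,0,0],8.5],[[0,0,-4],[0,0,0],8.5],[[0,0,-4],[0,0,0],8.5],[[0,0,-4],[0,0,0],8.5],[[0,0,-4],[0,0,0],8.5]]'; python3 st.py
```

```text
time_s: 2.02
eef_pos: [0.4513, 0.1772, 0.3352]
eef_rot: [-0.699, 0.711, 0.042, -0.061]
wrist_force: [1.4, 0.5, -0.6]
opening: 0.996
t 2.02 tcp [0.4513 0.1772 0.3352] x_t [ 0.989  0.144 -0.028] y_t [-0.025 -0.02  -0.999] yaw 8.3
stand grasp mm [-30.2 492.1 353.9] ang 100.5 r 166.7 F [ 1.4  0.5 -0.6] open 0.996
to grasp, tool cm [ -6.87  15.06 -35.75]
turn needed, tool [ 0.017  0.072 -0.027]
```

```bash
python3 -m jog '[[[-0.8,0,-4],[0.004,0.02,-0.007],8.5],[[-0.8,0,-4],[0.004,0.02,-0.007],8.5],[[-0.8,0,-4],[0.004,0.02,-0.007],8.5],[[-0.8,0,-4],[0.004,0.012,-0.006],8.5],[[-0.7,0,-4],[0,0,0],8.5],[[-0.7,0,-4],[0,0,0],8.5],[[-0.7,0,-4],[0,0,0],8.5],[[-0.5,0,-4],[0,0,0],8.5],[[-0.5,0,-2.5],[0,0,0],8.5],[[-0.3,0,-1],[0,0,0],8.5],[[0,0,0],[0,0,0],8.5]]'; python3 st.py
```

```text
time_s: 2.93
eef_pos: [0.4149, -0.1988, 0.3257]
eef_rot: [0.707, -0.705, -0.035, 0.041]
wrist_force: [0.4, 1.1, -0.5]
opening: 1.002
t 2.93 tcp [ 0.4149 -0.1988  0.3257] x_t [ 0.994  0.107 -0.01 ] y_t [-0.01   0.002 -1.   ] yaw 6.17
stand grasp mm [-94.4 119.4 344.4] ang 121.4 r 181.0 F [ 0.4  1.1 -0.5] open 1.002
to grasp, tool cm [ 1.89 13.33  0.77]
turn needed, tool [-0.003  0.034 -0.01 ]
```

```bash
python3 -m jog '[[[0.6,0.5,0.2],[0,0.017,-0.005],8.5],[[0.6,2,0.3],[0,0.017,-0.005],8.5],[[0.5,2,0.2],[0,0,0],8.5],[[0.1,2,0.1],[0,0,0],8.5],[[0,1.5,0],[0,0,0],8.5],[[0,0.8,0],[0,0,0],8.5],[[0,0,0],[0,0,0],8.5],[[0,0,0],[0,0,0],8.5]]'; python3 st.py
python3 - <<'E'
from h import *
c,f,W=cam("wrist"); save(f,"wrist1.png")
hsv=cv2.cvtColor(f,cv2.COLOR_RGB2HSV)
m=(cv2.inRange(hsv,(40,90,40),(85,255,255))>0)
k,l,s,ce=cv2.connectedComponentsWithStats(m.astype(np.uint8))
for i in range(1,k):
    if s[i,4]>100: Q=W[l==i]; print(s[i],np.nanmedian(Q,0).round(4),np.nanpercentile(Q,3,0).round(4),np.nanpercentile(Q,97,0).round(4))
E
```

```text
time_s: 3.6
eef_pos: [0.4345, -0.1788, 0.2293]
eef_rot: [0.709, -0.704, -0.031, 0.03]
wrist_force: [-1.2, -0.5, 0.5]
opening: 0.993
t 3.6 tcp [ 0.4345 -0.1788  0.2293] x_t [0.996 0.086 0.001] y_t [ 0.001  0.008 -1.   ] yaw 4.93
stand grasp mm [-73.6 137.8 248. ] ang 141.8 r 93.7 F [-1.2 -0.5  0.5] open 0.993
to grasp, tool cm [-0.36  3.69 -1.01]
turn needed, tool [-0.008  0.013  0.001]
[ 297  197   33  155 4468] [ 0.4297 -0.1887  0.2162] [ 0.4215 -0.2319  0.2111] [ 0.4377 -0.1543  0.218 ]
```

View pics/wrist1.png

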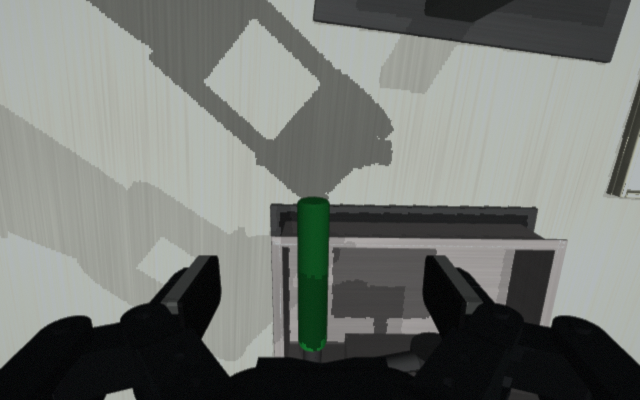

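The wrist picture shows the bar at columns 299–328, rows 197–350, between the fingers (about 210 and 435) and parallel to the pads. I'll lower the tool and close.

```bash
sed -i 's/\[.518,-.311,0\]/[.517,-.311,0]/' st.py; python3 -m jog '[[[-0.2,1,-0.4],[-0.003,0.006,0],8.5],[[-0.2,1.2,-0.4],[-0.003,0.006,0],8.5],[[-0.1,1,-0.2],[0,0,0],8.5],[[0,0.5,0],[0,0,0],8.5],[[0,0,0],[0,0,0],8.5],[[0,0,0],[0,0,0],8.5]]'; python3 st.py
```

```text
time_s: 4.15
eef_pos: [0.4325, -0.1912, 0.1935]
eef_rot: [-0.705, 0.708, 0.029, -0.023]
wrist_force: [0.1, -0.5, -1.0]
opening: 1.0
t 4.15 tcp [ 0.4325 -0.1912  0.1935] x_t [0.997 0.074 0.008] y_t [ 0.008 -0.003 -1.   ] yaw 4.24
stand grasp mm [-75.6 125.8 212.2] ang 163.6 r 78.8 F [ 0.1 -0.5 -1. ] open 1.0
to grasp, tool cm [-0.14  0.12  0.22]
turn needed, tool [0.004 0.001 0.008]
```

```bash
python3 -m jog '[[[-0.1,0.1,0],[0,0,0],0],[[0,0,0],[0,0,0],0],[[0,0,0],[0,0,0],0],[[0,0,0],[0,0,0],0],[[0,0,0],[0,0,0],0],[[0,0,0],[0,0,0],0],[[0,0,0],[0,0,0],0],[[0,0,0],[0,0,0],0],[[0,0,0],[0,0,0],0],[[0,0,0],[0,0,0],0]]'; python3 st.py
```

```text
time_s: 4.98
eef_pos: [0.4312, -0.1921, 0.1945]
eef_rot: [-0.705, 0.709, 0.029, -0.024]
wrist_force: [-1.3, -0.4, -0.2]
opening: 0.164
t 4.98 tcp [ 0.4312 -0.1921  0.1945] x_t [0.997 0.074 0.007] y_t [ 0.007 -0.006 -1.   ] yaw 4.25
stand grasp mm [-77.  125.  213.2] ang 163.2 r 80.4 F [-1.3 -0.4 -0.2] open 0.164
to grasp, tool cm [-0.    0.22  0.3 ]
turn needed, tool [0.006 0.001 0.007]
```

```bash
python3 -m jog '[[[0.17,-0.5,0],[0,0,0],0],[[0.2,-0.5,0],[0,0,0],0],[[0.25,-0.5,0],[0,0,0],0],[[0.27,-0.48,0],[0,0,0],0],[[0.31,-0.46,0],[0,0,0],0],[[0.33,-0.45,0],[0,0,0],0],[[0,0,0],[0,0,0],0]]'; python3 st.py
```

```text
time_s: 5.57
eef_pos: [0.4428, -0.1911, 0.2223]
eef_rot: [-0.705, 0.708, 0.024, -0.028]
wrist_force: [-0.2, -1.1, -4.2]
opening: 0.162
t 5.57 tcp [ 0.4428 -0.1911  0.2223] x_t [ 0.997  0.074 -0.007] y_t [-0.006 -0.005 -1.   ] yaw 4.23
stand grasp mm [-65.1 125.  241. ] ang 141.9 r 82.7 F [-0.2 -1.1 -4.2] open 0.162
to grasp, tool cm [-1.17  3.01  0.31]
turn needed, tool [ 0.004  0.001 -0.007]
```

```bash
python3 -m jog '[[[0.37,-0.42,0],[0,0,0],0],[[0.4,-0.4,0],[0,0,0],0],[[0.42,-0.37,0],[0,0,0],0],[[0.45,-0.34,0],[0,0,0],0],[[0.47,-0.3,0],[0,0,0],0],[[0.49,-0.27,0],[0,0,0],0],[[0.51,-0.23,0],[0,0,0],0],[[0.52,-0.2,0],[0,0,0],0],[[0.53,-0.16,0],[0,0,0],0],[[0.54,-0.13,0],[0,0,0],0],[[0,0,0],[0,0,0],0]]'; python3 st.py
```

```text
time_s: 6.48
eef_pos: [0.4764, -0.1887, 0.254]
eef_rot: [-0.705, 0.708, 0.008, -0.043]
wrist_force: [3.7, -2.8, -10.1]
opening: 0.161
t 6.48 tcp [ 0.4764 -0.1887  0.254 ] x_t [ 0.996  0.072 -0.049] y_t [-0.049 -0.006 -0.999] yaw 4.15
stand grasp mm [-30.6 125.  272.7] ang 110.3 r 88.2 F [  3.7  -2.8 -10.1] open 0.161
to grasp, tool cm [-4.33  6.39  0.32]
turn needed, tool [ 0.003 -0.001 -0.049]
```

The bar has slid about 8 mm toward the fingertips, and the tool has tilted 0.05 rad. I'll fly flat over the top and take the tilt out.

```bash
python3 -m jog '[[[0.45,0.05,0],[0,0,-0.012],0],[[0.5,0,0],[0,0,-0.012],0],[[0.53,0,0],[0,0,-0.012],0],[[0.55,0,0],[0,0,-0.012],0],[[0.55,0,0],[0,0,-0.012],0],[[0.55,0.05,0],[0,0,-0.01],0],[[0.55,0.05,0],[0,0,-0.01],0],[[0,0,0],[0,0,0],0]]'; python3 st.py
```

```text
time_s: 7.15
eef_pos: [0.5065, -0.1865, 0.2638]
eef_rot: [-0.705, 0.708, 0.032, -0.02]
wrist_force: [1.8, -2.8, -8.7]
opening: 0.159
t 7.15 tcp [ 0.5065 -0.1865  0.2638] x_t [0.997 0.073 0.017] y_t [ 0.017 -0.004 -1.   ] yaw 4.17
stand grasp mm [ -1.7 125.  282.5] ang 91.1 r 92.5 F [ 1.8 -2.8 -8.7] open 0.159
to grasp, tool cm [-7.65  7.02  0.34]
turn needed, tool [ 0.006 -0.001  0.017]
```

```bash
python3 -m jog '[[[0,0.4,0],[0,0,0],0],[[0,0.4,0],[0,0,0],0],[[0,0.2,0],[0,0,0],0],[[0,0,0],[0,0,0],0]]'; python3 st.py
python3 - <<'E'
from h import *
c,f,W=cam("scene"); save(cv2.resize(f[80:280,150:400],None,fx=3,fy=3),"scene2.png")
E
```

```text
time_s: 7.48
eef_pos: [0.5085, -0.1864, 0.2638]
eef_rot: [-0.703, 0.71, 0.035, -0.018]
wrist_force: [-2.6, -5.6, -11.7]
opening: 0.159
t 7.48 tcp [ 0.5085 -0.1864  0.2638] x_t [0.997 0.074 0.024] y_t [ 0.025 -0.008 -1.   ] yaw 4.26
stand grasp mm [1.000e-01 1.250e+02 2.825e+02] ang 89.9 r 92.5 F [ -2.6  -5.6 -11.7] open 0.159
to grasp, tool cm [-7.89  6.96  0.37]
turn needed, tool [0.01  0.001 0.024]
```

View pics/scene2.png

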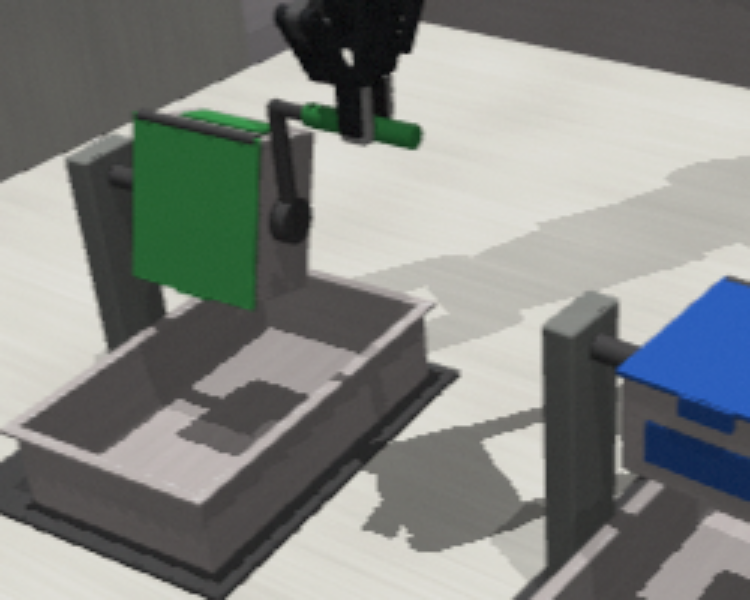

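The picture shows the box turned about 80° with its lid hanging, and the bar held close to the fingertips at about (360,122). Friction holds the box where it is, so I'll open a little, lower, straighten the tool and grip again.

```bash
python3 -m jog '[[[0,0,0],[0,0,0],4],[[0,0,0],[0,0,0],4],[[0,0,0],[0,0,0],4],[[0,0,0],[0,0,0],4],[[0,0.5,0],[0.005,0,0.012],4],[[0,0.5,0],[0.005,0,0.012],4],[[0,0,0],[0,0,0],4],[[0,0,0],[0,0,0],4]]'; python3 st.py;  python3 - <<'E'
from h import *
c,f,W=cam("scene")
hsv=cv2.cvtColor(f,cv2.COLOR_RGB2HSV)
m=(cv2.inRange(hsv,(40,90,40),(85,255,255))>0)&(W[...,1]>-.25)
Q=W[m]; print(m.sum(),np.nanmedian(Q,0).round(4),np.nanpercentile(Q,3,0).round(4),np.nanpercentile(Q,97,0).round(4))
E
```

```text
time_s: 8.2
eef_pos: [0.5124, -0.1852, 0.2556]
eef_rot: [0.707, -0.706, -0.029, 0.024]
wrist_force: [-0.6, -0.6, -0.1]
opening: 0.466
t 8.2 tcp [ 0.5124 -0.1852  0.2556] x_t [0.997 0.075 0.008] y_t [ 0.008  0.002 -1.   ] yaw 4.32
stand grasp mm [  4.4 125.8 274.3] ang 87.0 r 84.4 F [-0.6 -0.6 -0.1] open 0.466
to grasp, tool cm [-8.19  6.27  0.23]
turn needed, tool [-0.001  0.002  0.008]
205 [ 0.513  -0.1724  0.2741] [ 0.5051 -0.2285  0.2665] [ 0.5186 -0.1497  0.2791]
```

```bash
python3 -m jog '[[[-0.2,0.4,0],[0,0,0.008],2],[[0,0,0],[0,0,0],0],[[0,0,0],[0,0,0],0],[[0,0,0],[0,0,0],0],[[0,0,0],[0,0,0],0],[[0,0,0],[0,0,0],0],[[0,0,0],[0,0,0],0]]'; python3 st.py
```

```text
time_s: 8.83
eef_pos: [0.5101, -0.1853, 0.2511]
eef_rot: [0.707, -0.706, -0.026, 0.027]
wrist_force: [0.5, 0.4, -0.2]
opening: 0.166
t 8.83 tcp [ 0.5101 -0.1853  0.2511] x_t [ 0.997  0.075 -0.001] y_t [-0.001  0.001 -1.   ] yaw 4.3
stand grasp mm [  2.3 125.9 269.8] ang 88.3 r 79.9 F [ 0.5  0.4 -0.2] open 0.166
to grasp, tool cm [-7.92  5.89  0.22]
turn needed, tool [-0.001  0.002 -0.001]
```

```bash
python3 -m jog '[[[0.65,0.02,0],[0,0,0],0],[[0.65,0.06,0],[0,0,0],0],[[0.65,0.1,0],[0,0,0],0],[[0.65,0.14,0],[0,0,0],0],[[0.6,0.18,0],[0,0,0],0],[[0,0,0],[0,0,0],0]]'; python3 st.py
```

```text
time_s: 9.33
eef_pos: [0.5355, -0.1834, 0.2482]
eef_rot: [0.707, -0.706, -0.018, 0.034]
wrist_force: [-3.6, -0.7, 2.5]
opening: 0.161
t 9.33 tcp [ 0.5355 -0.1834  0.2482] x_t [ 0.997  0.074 -0.022] y_t [-0.022  0.    -1.   ] yaw 4.22
stand grasp mm [ 28.2 125.8 266.9] ang 69.8 r 81.9 F [-3.6 -0.7  2.5] open 0.161
to grasp, tool cm [-10.4    5.82   0.21]
turn needed, tool [-0.002  0.    -0.022]
```

```bash
python3 -m jog '[[[0.58,0.3,0],[0,0,-0.006],0],[[0.56,0.33,0],[0,0,-0.006],0],[[0.53,0.36,0],[0,0,-0.006],0],[[0.51,0.4,0],[0,0,-0.006],0],[[0.48,0.43,0],[0,0,-0.006],0],[[0,0,0],[0,0,0],0]]'; python3 st.py
```

```text
time_s: 9.83
eef_pos: [0.5597, -0.1817, 0.2312]
eef_rot: [0.707, -0.706, -0.026, 0.026]
wrist_force: [-1.9, 0.1, 2.3]
opening: 0.161
t 9.83 tcp [ 0.5597 -0.1817  0.2312] x_t [ 0.997  0.074 -0.001] y_t [-0.001  0.002 -1.   ] yaw 4.23
stand grasp mm [ 52.1 125.8 249.9] ang 49.0 r 79.4 F [-1.9  0.1  2.3] open 0.161
to grasp, tool cm [-12.91   3.9    0.22]
turn needed, tool [-0.002  0.    -0.001]
```

```bash
python3 -m jog '[[[0.46,0.42,0],[0,0,-0.003],0],[[0.43,0.45,0],[0,0,-0.003],0],[[0.39,0.48,0],[0,0,-0.003],0],[[0.36,0.51,0],[0,0,-0.003],0],[[0.33,0.53,0],[0,0,-0.003],0],[[0,0,0],[0,0,0],0]]'; python3 st.py
```

```text
time_s: 10.33
eef_pos: [0.5777, -0.1804, 0.2066]
eef_rot: [0.707, -0.706, -0.028, 0.024]
wrist_force: [2.5, -1.4, -2.8]
opening: 0.163
t 10.33 tcp [ 0.5777 -0.1804  0.2066] x_t [0.997 0.074 0.007] y_t [ 0.007  0.002 -1.   ] yaw 4.22
stand grasp mm [ 70.  125.8 225.3] ang 26.8 r 78.3 F [ 2.5 -1.4 -2.8] open 0.163
to grasp, tool cm [-14.71   1.32   0.22]
turn needed, tool [-0.002  0.     0.007]
```

```bash
python3 -m jog '[[[0.27,0.54,0],[0,0,0],0],[[0.22,0.55,0],[0,0,0],0],[[0.17,0.5,0],[0,0,0],0],[[0.05,0.25,0],[0,0,0],0],[[0,0,0],[0,0,0],0],[[0,0,0],[0,0,0],0]]'; python3 st.py
python3 - <<'E'
from h import *
c,f,W=cam("scene"); save(cv2.resize(f[80:280,130:380],None,fx=3,fy=3),"scene3.png")
E
```

```text
time_s: 10.83
eef_pos: [0.585, -0.1799, 0.1873]
eef_rot: [0.707, -0.706, -0.028, 0.025]
wrist_force: [-4.4, 0.6, 5.5]
opening: 0.165
t 10.83 tcp [ 0.585  -0.1799  0.1873] x_t [0.997 0.074 0.005] y_t [ 0.004  0.002 -1.   ] yaw 4.23
stand grasp mm [ 77.3 125.8 206. ] ang 11.7 r 78.9 F [-4.4  0.6  5.5] open 0.165
to grasp, tool cm [-15.43  -0.57   0.23]
turn needed, tool [-0.002  0.     0.005]
```

View pics/scene3.png

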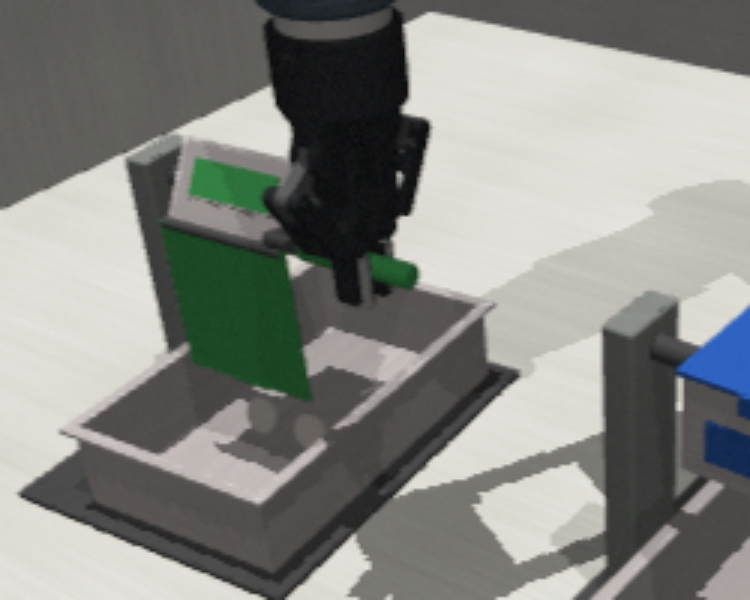

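The box is at its stop (grip at 11.7°, with the stop at about 15°). Two round bases lie in the pan at about (262,413) and (310,430). I'll release and go straight up.

```bash
python3 -m jog '[[[0,-0.1,0],[0,0,0],5],[[0,0,0],[0,0,0],5],[[0,0,0],[0,0,0],5],[[0,0,0],[0,0,0],5],[[0,0,0],[0,0,0],5],[[0,0,0],[0,0,0],5],[[0,-1,0],[0,0,0],5],[[0,-1.5,0],[0,0,0],5],[[0,-2.5,0],[0,0,0],5],[[0,-3,0],[0,0,0],5],[[0,-3,0],[0,0,0],5],[[0,-3,0],[0,0,0],5]]'; python3 st.py; python3 -m jog '[[[-3,-2,2],[0,0,0],5],[[-3,-1,2],[0,0,0],5],[[-3,0,2],[0,0,0],5],[[-3,0,2],[0,0,0],5],[[-3,0,2],[0,0,0],5],[[0,0,0],[0,0,0],5],[[0,0,0],[0,0,0],5],[[0,0,0],[0,0,0],5],[[0,0,0],[0,0,0],5]]'
python3 - <<'E'
from h import *
a=np.radians(4.2); O=np.array([.517,-.311])
c,f,W=cam("scene"); save(cv2.resize(f[80:280,130:380],None,fx=3,fy=3),"scene4.png")
hsv=cv2.cvtColor(f,cv2.COLOR_RGB2HSV)
def st(P): d=P[...,:2]-O; return np.stack([d[...,0]*np.cos(a)+d[...,1]*np.sin(a),-d[...,0]*np.sin(a)+d[...,1]*np.cos(a),P[...,2]],-1)
S=st(W)
m=(cv2.inRange(hsv,(40,90,40),(85,255,255))>0)&(S[...,1]>.085)
print("grip",np.nanmedian(S[m],0).round(3),np.nanpercentile(S[m],97,0).round(3))
p=(S[...,0]>-.10)&(S[...,0]<.145)&(abs(S[...,1])<.072)&(S[...,2]>.016)&(S[...,2]<.06)
k,l,s,ce=cv2.connectedComponentsWithStats(p.astype(np.uint8))
for i in range(1,k):
    if s[i,4]>15: print(s[i],np.median(S[l==i],0).round(3),S[l==i].min(0).round(3),S[l==i].max(0).round(3))
b=(cv2.inRange(hsv,(95,90,40),(130,255,255))>0)&(W[...,0]<.51)&(W[...,0]>.4)&(W[...,1]>.18)
print("blue grip",np.nanmedian(W[b],0).round(3))
E
```

```text
time_s: 11.88
eef_pos: [0.5822, -0.1779, 0.326]
eef_rot: [0.71, -0.703, -0.025, 0.027]
wrist_force: [1.3, -0.6, -0.3]
opening: 0.584
t 11.88 tcp [ 0.5822 -0.1779  0.326 ] x_t [ 0.997  0.074 -0.004] y_t [-0.005  0.011 -1.   ] yaw 4.22
stand grasp mm [ 74.9 127.8 344.7] ang 64.2 r 171.9 F [ 1.3 -0.6 -0.3] open 0.584
to grasp, tool cm [-15.14  13.43  -0.12]
turn needed, tool [-0.011  0.    -0.004]
time_s: 12.63
eef_pos: [0.4233, -0.0885, 0.3726]
eef_rot: [-0.706, 0.707, 0.032, -0.019]
wrist_force: [-0.9, -0.2, 0.5]
opening: 0.59
grip [0.083 0.127 0.217] [0.085 0.162 0.221]
[213 212  16  11 120] [ 0.031 -0.024  0.025] [-0.005 -0.04   0.016] [ 0.037 -0.013  0.04 ]
[229 218  16  10 108] [0.031 0.021 0.026] [-0.003  0.007  0.016] [0.036 0.033 0.038]
blue grip [0.482 0.228 0.216]
```

View pics/scene4.png

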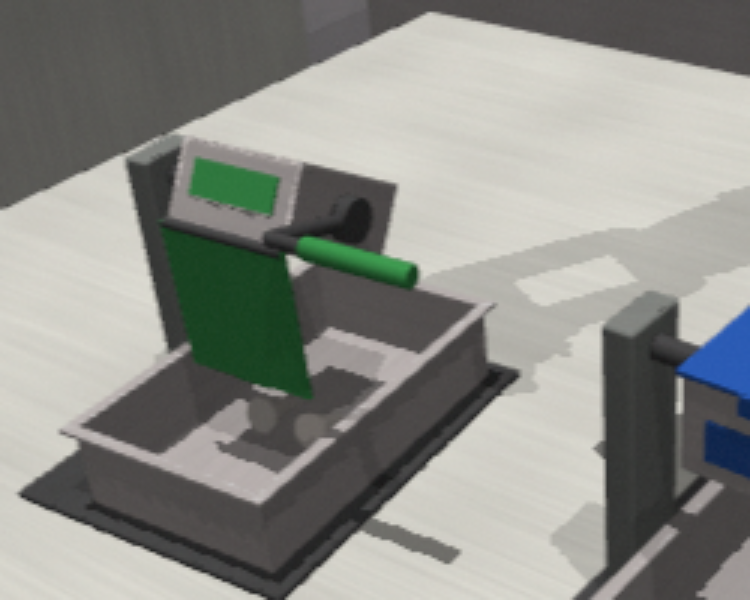

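The box stays at its stop with the arm clear. Both nozzles are at the same pixels as in the last picture, so they are at rest at about (31, -24) and (31, 21) mm in the stand frame, with tops at 40 mm or lower. The blue grip has not moved.

```bash
python3 -c "
from bench import ctrl
print(ctrl.hand_in())"
```

```text
the job is handed in; nothing more can be done
None
```

I turned the green-lidded box over to its stop by its crank grip, both nozzles fell into its pan, and I handed the job in at about 13 s of the 42 s. No verdict was reported.

**Last checks (from the camera):**
- **Green box:** the grip's top is 221 mm up and its +x face is 83 mm to +x, which fits the fully-over position (77 mm to +x, 21 mm above the axle). I read the turn from the grip's position, about 2.6 rad, not from a joint reading.
- **Nozzles:** both lie in the pan at about (31, -24) and (31, 21) mm in the stand frame, no higher than 40 mm. Neither had moved between the last two pictures.
- **Blue box:** its grip is where it was at the start, so it is still upright.
- **Arm:** it is well clear of everything, and the wrist force reads about zero.

**What went wrong on the way:** near the top of the arc the bar slid about 8–12 mm toward the fingertips, and lowering the tool had no effect. I let go, lowered the tool and gripped again, and the rest of the turn tracked within about 2 mm of the 80 mm radius. Wrist forces stayed under about 15 N at every reading.

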